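Turn the glue tray's cover over and fit it on its studs

TASK

The cover plate of the glue tray lies upside down, handle rod underneath, in front of the leaning board. Lever it up against the board until it stands leaning there past upright by itself, then lift it by its rod and lay it on the tray plain side down, shifting it until both holes drop over the studs and it lies flush. Let go of it, do not drop or throw it on the way, and leave the other things on the bench where they are.

Things in the scene. Friction and masses are not known exactly. Their poses are not given: they have to be found in the camera images.
- cover: Aluminium cover plate, 130 (x) by 150 (y) by 6 mm, 0.3 to 0.6 kg, cheeks and rod on one face. Origin: its centre, level with the cheeks' free ends; z points from cheeks to plate. Starts upside down (z up) on the cheeks, handle-side face 41 mm and plain face 47 mm above the bench, gap below its edges; x to the board within 0.15 rad. Finally z points down.
- rod (a point): Middle of the cover's round steel rod, 10 mm in diameter, where to grip it. The rod runs along the cover's y, its axis 34 mm from the plate's face, between two cheeks (70 mm long in x, 6 mm thick, 41 mm high, centred at y = -60 and +60 mm).
- plain_face (a point): Centre of the cover's plain face, 47 mm along the cover's z from its origin; this face finally lies on the tray. Two through holes, 14 mm in diameter, at the cover's x = -48 and +48 mm, y = 0. Fitted either way round, half a turn makes no difference.
- rest: Fixed plywood board, 220 mm wide (y), leaning 22 degrees back from vertical, away from the robot, 118 mm high; its face looks to -x. Origin: on the bench in front of it; x points level towards the board.
- slope_foot (a point): Middle of the line where the board's sloping face meets the bench, 100 mm along the rest's x from its origin. The cover's far edge starts 20 to 55 mm short of it and slides on the bench at 2 to 7 N. Raised past upright, the cover tips back on its far edge and stays leaning flat on the slope, rod towards the robot, its foot held by friction.
- tray: Fixed steel glue tray, 200 (x) by 190 (y) mm, rim 40 mm high, with an opening 70 by 130 mm for the cover to close. Two upright 10 mm studs with chamfered tips stand 14 mm above the rim at x = -48 and +48 mm, y = 0. Origin: centre of its underside; x points away from the robot. Behind it, x = 107 to 183 mm, a roller between two cheeks 100 mm high.
- tray_top (a point): Centre of the tray at the height of its rim, midway between the feet of the studs.
- tape_a: Roll of masking tape, lying flat, 94 mm across, 24 mm high, hole 76 mm; a bystander. Origin under its centre.
- tape_b: Second roll of masking tape, same size; a bystander.
- scraper: Flat scraper with yellow handle, lying; a bystander.
- brush: Brush with wooden handle, lying; a bystander.
- bottle: Green glass bottle, 60 mm across, 170 mm high; a bystander. Origin under its centre.
- tin: Small tin, 72 mm across, 75 mm high; a bystander. Origin under its centre.
- glue_cup: White cup, 70 mm across, 70 mm high; a bystander. Origin under its centre.

How it is judged:
By the outcome, as a careful person would: the job done as asked, in the order asked, and still so for the second after the job is handed in, with the robot touching nothing.
It also fails if it takes over 72 s, if anything falls off the work surface, if the arm or the gripper's body presses on something with over 40 N, if the wrist force passes 120 N, or if a joint passes its speed limit or range.

ROBOT

A 6-joint arm with a two-finger parallel gripper is mounted at the origin on the work surface. World frame = base frame: x ahead of the robot, y to its left, z up, the work surface at z = 0. Lengths are in mm, angles in rad, forces in N, time in s.
With the tool pointing down it reaches from about 300 to 775 mm from the base axis. Payload 14.6 kg.
Tool frame: the origin (TCP) lies midway between the tips of the shut fingers; the grasp point (between the pads) lies 19 mm behind it; z points along the fingers, y is the line along which they close (so a half turn about z gives the same grasp; the last joint's range is limited). The gripper opens to 85 mm and grips with 20 to 120 N. Pads are 22 mm wide; open, the fingers measure 114 mm over their backs; the gripper's body (76 mm by 85 mm) begins 54 mm behind the grasp point. The pads swing forward as they close: fully open they stand 13 mm farther back than shut.
Start: joints at [1.133, 0.3, 1.521, -0, 1.321, -0.067], TCP at [199.295, 512.612, 231.281] pointing down, gripper open.
Joint ranges: [-3.03, 3.03], [-0.79, 2.21], [0.23, 2.52], [-1.04, 4.18], [0, 3.07], [-2.55, 2.55]. Speed limits (rad/s): [2.22, 2.22, 2.57, 3.14, 3.14, 3.14].

INTERFACE

Orientations are given as a unit quaternion [w, x, y, z].
In Python, from rig import bot gives the robot as it stands. Calls block until the motion is done:
- bot.move_to(position, orientation): joint-space move of the TCP to a pose.
- bot.servo_line(position, attitude=None, speed=150, until_force=None): straight line of the TCP; attitude=None keeps the orientation; speed is the mean speed in mm/s. With until_force (N) it stops when the force on the tool has changed by that much, and returns True; else False.
- bot.move_joints(angles): joint-space move.
- bot.move_gripper(opening, grip_force=None): finger opening in mm; grip_force is the grip in N (None keeps the last); returns when the fingers have stopped.
- bot.dwell(seconds).
- bot.ik(position, orientation): joint angles nearest the present ones, or None.
- bot.read_state(): the state.
- bot.read_camera(name): name is "scene" or "top"; returns a dict with "image" (480x640x3 uint8, blue, green, red), "fovy" (degrees; the focal length in pixels is half the picture's height over the tangent of half this angle, whatever the lens; pixels are square), "cx", "cy" (the principal point, pixels), "k1" (the pictures are not rectified: a ray, as slopes to the right and down, at radius r is drawn at 1 + k1 r^2 times it, then the intrinsics apply), "eye" and "attitude" of the camera in the world. Camera axes: x right, y down, z forward; pixel columns grow to the right and rows downward; lengths in mm; the calibration is good to about 2 mm. A picture is of the moment at which its call begins. There is no depth.
A pose or a line that the arm cannot do raises bot.MotionError and nothing moves.
- bot.finish_job(): hands the job in; it is judged then, once.
The state is a dict: "clock": time; "joint_positions": joint angles; "qvel": joint speeds; "effort": joint torques, N m; "ee_pos": TCP position; "tool_rot": TCP orientation; "ft_force": force on the tool from outside, world axes, zero at the start; "moment": the same for the moment, N m; "grip_width": finger opening in mm; "grip_force": force on a finger pad.
Only numpy, scipy, OpenCV 4.12 (cv2) and the standard library are available. Lean on these libraries where they do the work, as an engineer would, in place of code of your own. Each camera call takes 0.05 s, during which the arm holds its last target. There are 200 camera calls.

## Working session

There is one attempt and no reset: what is moved stays moved. The work goes in short steps, each a Python script; the robot and the scene stay as the last script left them, time stands still between calls to the robot, and variables do not carry over. Pictures are saved under pics/ and viewed, at most 10 in all, crops included, and the job is handed in when it is done.

```bash
ls; mkdir -p pics
python3 - <<'E'
from rig import bot
import cv2,json
for n in("scene","top"):
    c=bot.read_camera(n); cv2.imwrite(f"pics/{n}0.png",c.pop("image")); print(n,c)
print(bot.read_state())
E
```

```text
pics
rig.py
scene {'fovy': 52.594305313692026, 'cx': 320.2794872902767, 'cy': 232.62147481878955, 'k1': -0.10372864112270475, 'eye': array([1183.16763299, -387.5849766 ,  763.6976312 ]), 'attitude': array([-0.34290698,  0.79868668,  0.45356067, -0.19696984])}
top {'fovy': 50.70241749287075, 'cx': 319.9001529510481, 'cy': 235.08916257432713, 'k1': -0.07064609867148977, 'eye': array([ 383.68149758,   17.39534653, 1370.41195729]), 'attitude': array([ 0.02989171, -0.70385436,  0.70814173, -0.04723142])}
{'clock': 0.1, 'joint_positions': array([ 1.13338511e+00,  3.00427916e-01,  1.52154607e+00,  2.50110155e-05,
        1.32069275e+00, -6.65786781e-02]), 'qvel': array([ 0.00047598, -0.00102335, -0.00087265, -0.0002434 , -0.00012092,
       -0.00100684]), 'effort': array([ 2.45701784e-03, -5.44374847e+01, -3.62373447e+01,  4.51251231e-05,
        2.99698899e-03, -1.38912344e-05]), 'ee_pos': array([199.20916558, 512.42197558, 230.75981262]), 'tool_rot': array([-1.45635259e-04,  1.84358704e-01,  9.82858881e-01, -5.17056064e-04]), 'ft_force': array([ 0.61570539, -0.26158939, -0.3870039 ]), 'moment': array([ 0.0290557 , -0.04602889,  0.01104119]), 'grip_force': 0.0, 'grip_width': 85.54119708885374}
```

View pics/scene0.png

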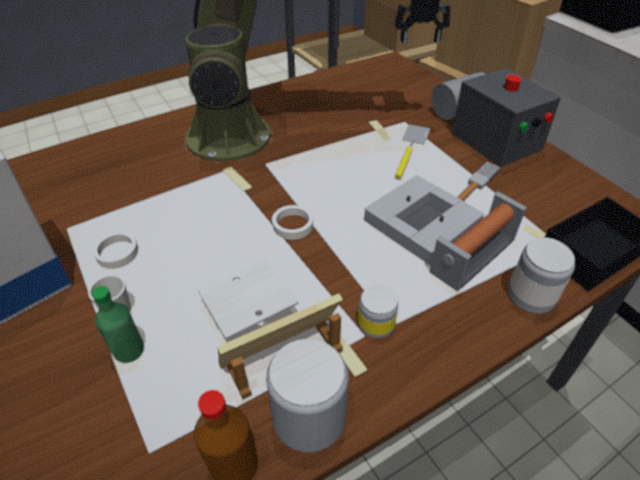

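View pics/top0.png

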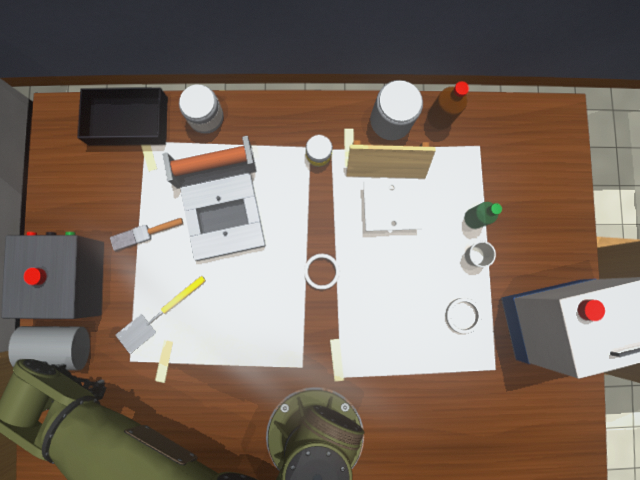

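The scene view shows the cover at about (250,298), the board's top edge from (220,355) to (340,305), and the tray at (430,215). In the top view the cover is at (390,207), the board at (390,162), and the tray at (222,217) with studs near (219,199) and (225,233). I'll enlarge these areas to get exact corners.

```bash
cat > h.py <<'E'
import numpy as np,cv2
from scipy.spatial.transform import Rotation as R
def Rq(q): return R.from_quat(np.r_[q[1:],q[0]])
def ray(c,uv):
    f=240/np.tan(np.radians(c["fovy"]/2)); K=np.array([[f,0,c["cx"]],[0,f,c["cy"]],[0,0,1]])
    p=cv2.undistortPoints(np.array([[uv]],float),K,np.array([c["k1"],0,0,0,0.]))[0,0]
    return c["eye"],Rq(c["attitude"]).apply([p[0],p[1],1])
def onz(c,uv,z):
    e,d=ray(c,uv); return e+d*(z-e[2])/d[2]
def tri(c1,u1,c2,u2):
    (e1,d1),(e2,d2)=ray(c1,u1),ray(c2,u2)
    t=np.linalg.lstsq(np.c_[d1,-d2],e2-e1,rcond=None)[0]
    a,b=e1+t[0]*d1,e2+t[1]*d2; return (a+b)/2,np.linalg.norm(a-b)
def crop(im,x,y,w,h,s):
    g=cv2.resize(im[y:y+h,x:x+w],None,fx=s,fy=s,interpolation=cv2.INTER_CUBIC)
    for i in range(0,w,10): cv2.line(g,(i*s,0),(i*s,12 if (x+i)%50==0 and 1 else 5),(0,0,255),1)
    for i in range(0,h,10): cv2.line(g,(0,i*s),(12 if (y+i)%50==0 else 5,i*s),(0,0,255),1)
    return g
E
python3 - <<'E'
import cv2,numpy as np
from h import *
def st(im,lo,hi): return np.clip((im.astype(float)-lo)*255/(hi-lo),0,255).astype(np.uint8)
t=cv2.imread("pics/top0.png");s=cv2.imread("pics/scene0.png")
a=crop(st(t,130,240),340,130,100,110,4);b=crop(st(s,110,235),190,250,130,110,3)
c=np.zeros((600,800,3),np.uint8)
c[:440,:400]=a; c[:330,405:795]=b
cv2.imwrite("pics/c1.png",c)
a=crop(t,170,140,100,130,4);b=crop(s,355,170,130,90,3)
c=np.zeros((600,800,3),np.uint8)
c[:520,:400]=a; c[:270,405:795]=b
cv2.imwrite("pics/c2.png",c)
E
```

```text
(no output)
```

View pics/c1.png

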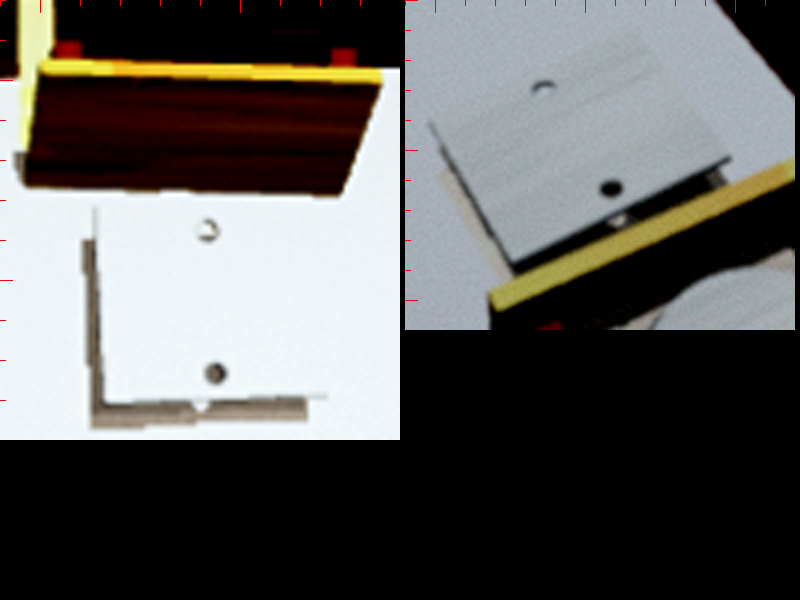

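View pics/c2.png

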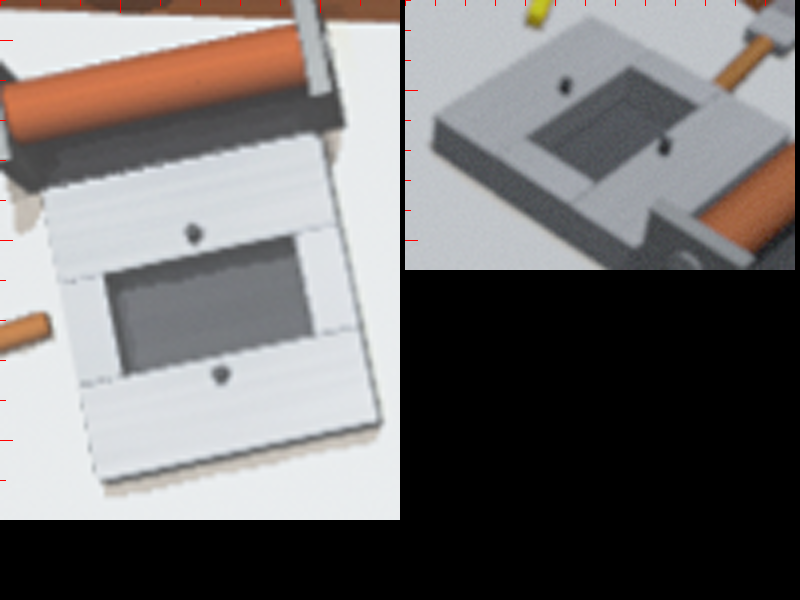

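Run:
```python
from rig import bot
from h import *
np.set_printoptions(precision=1,suppress=True)
t=bot.read_camera("top");s=bot.read_camera("scene")
T=lambda x,y:(340+x/4,130+y/4); S=lambda x,y:(190+(x-405)/3,250+y/3)
T2=lambda x,y:(170+x/4,140+y/4); S2=lambda x,y:(355+(x-405)/3,170+y/3)
for n,a,b in(("hole near",T(215,373),S(543,88)),("hole far",T(207,230),S(611,188)),("corner FR? far-left scene",T(95,208),S(728,158)),
 ("boardtop R",T(382,78),S(490,298))):
    print(n,tri(t,a,s,b), onz(t,a,47),onz(s,b,47))
for n,a,b in(("stud near",T2(221,374),S2(566,86)),("stud far",T2(193,233),S2(665,147)),("nearR",T2(380,422),S2(437,120)),("nearL",T2(101,481),S2(590,17))):
    print(n,tri(t,a,s,b),onz(t,a,50),onz(s,b,50), onz(t,a,40),onz(s,b,40))
for p in((22,186),(340,196)): print("foot",onz(t,T(*p),0))
for p in((102,404),(325,397),(95,208)): print("cov",onz(t,T(*p),47))
print("scene far edge",onz(s,S(513,264),41),onz(s,S(728,160),41),onz(s,S(513,264),47))
for p in((42,65),(382,74)): print("btop",onz(t,T(*p),118))
for n,u,z in(("tapeA",(322,271),24),("tapeB",(463,316),24),("cup",(480,251),70),("bottle",(496,209),170),("tin",(319,144),75)): print(n,onz(t,u,z))
# finer stud/hole centroids in top
g=cv2.cvtColor(t["image"],cv2.COLOR_BGR2GRAY).astype(float)
for n,(u,v),r in(("hn",T(215,373),5),("hf",T(207,230),5),("sn",T2(221,374),5),("sf",T2(193,233),4)):
    u0,v0=int(round(u)),int(round(v)); w=g[v0-r:v0+r+1,u0-r:u0+r+1]; w=np.clip(np.median(w)-w-12,0,None)
    Y,X=np.mgrid[-r:r+1,-r:r+1]; print(n,u,v,u0+(w*X).sum()/w.sum(),v0+(w*Y).sum()/w.sum())
```

```text
hole near (array([ 559.3, -211.9,   45.9]), np.float64(0.21906867347966197)) [ 559.2 -211.6   47. ] [ 560.2 -212.2   47. ]
hole far (array([ 655.7, -208.8,   46.1]), np.float64(0.13033109337877316)) [ 655.6 -208.6   47. ] [ 656.4 -209.1   47. ]
corner FR? far-left scene (array([ 670.9, -134.6,   44.3]), np.float64(1.2658328154840635)) [ 670.6 -133.8   47. ] [ 672.6 -136.2   47. ]
boardtop R (array([ 740.5, -312.2,  117.3]), np.float64(0.19018642221450116)) [ 760.4 -330.7   47. ] [ 692.4 -303.9   47. ]
stud near (array([534.8, 234. ,  44.2]), np.float64(1.681758722278746)) [533.6 232.3  50. ] [540.3 229.8  50. ] [534.8 233.9  40. ] [531.3 238.4  40. ]
stud far (array([628.9, 253.7,  43.8]), np.float64(1.2727053059163127)) [627.4 252.1  50. ] [633.9 248.8  50. ] [629.2 253.9  40. ] [626.2 257.8  40. ]
nearR (array([504.5, 131.7,  32. ]), np.float64(4.938418593281174)) [501.6 128.1  50. ] [522.2 121.2  50. ] [502.5 128.9  40. ] [513.  128.3  40. ]
nearL (array([465.7, 314.3,  36. ]), np.float64(3.468978846641118)) [463.9 309.7  50. ] [480.2 302.4  50. ] [464.5 311.9  40. ] [470.4 312.1  40. ]
foot [696.3 -88.8   0. ]
foot [ 689.3 -310.4    0. ]
cov [ 538.9 -136.1   47. ]
cov [ 542.9 -284.7   47. ]
cov [ 670.6 -133.8   47. ]
scene far edge [ 673.2 -282.2   41. ] [ 669.7 -134.8   41. ] [ 677.4 -283.1   47. ]
btop [748.1 -93.5 118. ]
btop [ 742.9 -312.1  118. ]
tapeA [435.2 -21.1  24. ]
tapeB [ 312.3 -396.3   24. ]
cup [ 482.3 -433.3   70. ]
bottle [ 577.2 -443.   170. ]
tin [766.7 -14.4  75. ]
hn 393.75 223.25 393.65384615384613 222.8760683760684
hf 391.75 187.5 392.12034383954153 187.63610315186247
sn 225.25 233.5 224.41218441273327 232.65642151481887
sf 218.25 198.25 218.10916179337232 198.17283950617283
```

```bash
cat >> h.py <<'E'
def quat(z,y):
    z=np.array(z,float);z/=np.linalg.norm(z); y=np.array(y,float);y-=z*(y@z);y/=np.linalg.norm(y)
    q=R.from_matrix(np.c_[np.cross(y,z),y,z]).as_quat(); return np.r_[q[3],q[:3]]
def tz(phi,yaw=0): return np.array([np.cos(phi)*np.cos(yaw),np.cos(phi)*np.sin(yaw),-np.sin(phi)])
CX,CY,YAW=607.5,-210.3,0.0
def lever(th,d,half=11):
    """TCP and pitch for plate tilt th (rad), contact d mm in from the near edge"""
    n=np.array([np.sin(th),np.cos(th)]); x=np.array([np.cos(th),-np.sin(th)])
    c=(np.array([CX+35,0])+x*(-100+d)+n*41) if th<np.arctan2(41,30) else np.array([CX+85.8,0])-x*(130-d)
    ph=np.clip(th,np.radians(25),np.radians(65)); m=np.array([np.sin(ph),np.cos(ph)])
    if th<ph and th<1:   # the edge rests on the fingers' upper side
        e=c-x*d; p=e-m*half+d*np.array([np.cos(ph),-np.sin(ph)])
    else: p=c-m*half
    return np.array([p[0],CY,p[1]]),ph
E
python3 - <<'E'
from rig import bot
from h import *
np.set_printoptions(precision=2,suppress=True)
for sy in(1,-1):
    for dg in(0,25,53,70,90,100,108):
        p,ph=lever(np.radians(dg),22); print(sy,dg,p,bot.ik(p,quat(tz(ph),[0,sy,0])))
    n=tz(np.radians(22)); up=[.37*sy,0,.93*sy]
    for z in(73,200): print("rod",bot.ik(np.array([686,-207,z])+19*n,quat(n,up)))
    print("place",bot.ik([581,242,90],quat([0,0,-1],[np.cos(.206)*sy,np.sin(.206)*sy,0])))
p,ph=lever(0,22);print(bot.ik(p-80*tz(ph),quat(tz(ph),[0,1,0])),bot.ik(p+[-90,0,150],quat(tz(ph),[0,1,0])),bot.ik(p+[-90,0,150],quat(tz(ph),[0,-1,0])))
E
```

```text
1 0 [ 557.79 -210.3    21.73] [-0.65  0.67  2.08  2.31  0.84  1.88]
1 25 [ 584.49 -210.3    60.15] [-0.61  0.59  2.04  2.27  0.75  1.99]
1 53 [ 619.52 -210.3    80.35] None
1 70 [ 646.39 -210.3    96.84] [-0.43  0.54  1.57  0.3   0.65 -2.21]
1 90 [ 683.33 -210.3   103.35] [-0.41  0.6   1.46  0.26  0.7  -2.15]
1 100 [ 702.08 -210.3   101.71] [-0.4   0.64  1.4   0.25  0.71 -2.12]
1 108 [ 716.7  -210.3    98.07] [-0.39  0.67  1.36  0.24  0.72 -2.11]
rod None
rod [-0.48  0.48  1.77  2.05  0.51 -2.3 ]
place [ 0.34  0.61  1.41 -0.    1.12  0.13]
-1 0 [ 557.79 -210.3    21.73] [-0.65  0.67  2.08  2.31  0.84 -1.26]
-1 25 [ 584.49 -210.3    60.15] [-0.61  0.59  2.04  2.27  0.75 -1.15]
-1 53 [ 619.52 -210.3    80.35] [-0.49  0.49  1.78  0.81  0.4   0.4 ]
-1 70 [ 646.39 -210.3    96.84] [-0.43  0.54  1.57  0.3   0.65  0.94]
-1 90 [ 683.33 -210.3   103.35] [-0.41  0.6   1.46  0.26  0.7   0.99]
-1 100 [ 702.08 -210.3   101.71] [-0.4   0.64  1.4   0.25  0.71  1.02]
-1 108 [ 716.7  -210.3    98.07] [-0.39  0.67  1.36  0.24  0.72  1.03]
rod [-0.48  0.72  1.77  2.36  0.65  0.48]
rod [-0.48  0.48  1.77  2.05  0.51  0.84]
place None
[-0.78  0.52  2.25  2.18  0.89  1.91] [-0.82  0.14  2.29  1.85  0.76  2.33] [-0.82  0.14  2.29  1.85  0.76 -0.81]
```

Run:
```python
from rig import bot
from h import *
np.set_printoptions(precision=2,suppress=True)
for yaw in(0,-.03,.06,-.2):
  for dg in(22,26,30,34,38,42):
    n=tz(np.radians(dg),yaw); 
    print(yaw,dg,*[bot.ik(np.array([686,-207,z])+19*n,quat(n,[0.3,0,.93])) for z in(73,100)])
for dg in(75,90,100,110):
    n=tz(np.radians(dg),.206); print(dg,bot.ik(np.array([581,242,85])+19*n,quat(n,tz(np.radians(dg-90),.206))))
for dg in(25,35,45):
  for th in(53,70,90,108):
    p,_=lever(np.radians(th),22); print(dg,th,bot.ik(p,quat(tz(np.radians(dg)),[0,-1,0])))
```

```text
0 22 None None
0 26 None [-0.47  0.65  1.76  2.21  0.54 -2.5 ]
0 30 [-0.47  0.68  1.74  2.15  0.48 -2.45] [-0.47  0.63  1.74  2.06  0.46 -2.36]
0 34 [-0.46  0.67  1.72  1.98  0.41 -2.28] [-0.46  0.62  1.72  1.87  0.4  -2.17]
0 38 [-0.45  0.66  1.7   1.75  0.36 -2.06] [-0.45  0.61  1.7   1.62  0.35 -1.92]
0 42 [-0.45  0.65  1.67  1.47  0.33 -1.77] [-0.45  0.6   1.67  1.33  0.34 -1.62]
-0.03 22 None None
-0.03 26 None [-0.46  0.64  1.77  2.27  0.52 -2.55]
-0.03 30 [-0.46  0.68  1.75  2.21  0.47 -2.5 ] [-0.46  0.63  1.75  2.13  0.44 -2.41]
-0.03 34 [-0.45  0.67  1.73  2.04  0.39 -2.33] [-0.45  0.61  1.73  1.93  0.37 -2.21]
-0.03 38 [-0.44  0.65  1.7   1.8   0.33 -2.09] [-0.44  0.61  1.7   1.66  0.32 -1.94]
-0.03 42 [-0.44  0.65  1.67  1.49  0.3  -1.78] [-0.44  0.6   1.67  1.34  0.31 -1.62]
0.06 22 None [-0.5   0.68  1.76  2.2   0.65 -2.52]
0.06 26 [-0.49  0.71  1.74  2.15  0.6  -2.49] [-0.49  0.66  1.75  2.09  0.58 -2.41]
0.06 30 [-0.49  0.69  1.73  2.03  0.53 -2.37] [-0.49  0.64  1.73  1.95  0.51 -2.28]
0.06 34 [-0.48  0.68  1.71  1.87  0.46 -2.21] [-0.48  0.63  1.71  1.77  0.45 -2.1 ]
[... 393 characters left out ...]
35  0.14 -1.54]
75 [ 0.35  0.55  1.61 -0.06  0.73  0.18]
90 [ 0.34  0.64  1.42 -0.    1.07  0.13]
100 [0.33 0.73 1.29 0.02 1.3  0.11]
110 [0.32 0.82 1.16 0.04 1.51 0.11]
25 53 [-0.57  0.58  1.97  2.25  0.68 -1.07]
25 70 [-0.54  0.57  1.91  2.22  0.62 -1.  ]
25 90 [-0.5   0.61  1.82  2.2   0.57 -0.94]
25 108 [-0.47  0.66  1.73  2.2   0.53 -0.92]
35 53 [-0.54  0.52  1.92  1.95  0.47 -0.75]
35 70 [-0.52  0.52  1.86  1.86  0.43 -0.63]
35 90 [-0.48  0.56  1.76  1.77  0.4  -0.51]
35 108 [-0.45  0.62  1.67  1.73  0.37 -0.44]
45 53 [-0.51  0.49  1.85  1.35  0.36 -0.15]
45 70 [-0.49  0.5   1.78  1.2   0.36  0.03]
45 90 [-0.46  0.55  1.68  1.07  0.36  0.19]
45 108 [-0.43  0.61  1.59  0.99  0.36  0.29]
```

```bash
sed -i 's/np.radians(65))/np.radians(35))/' h.py
cat > lev.py <<'E'
from rig import bot
from h import *
np.set_printoptions(precision=1,suppress=True)
D=24
p,ph=lever(0,D); q=quat(tz(ph),[0,-1,0])
bot.move_gripper(40)
bot.move_to(p+[-90,0,160],q)
bot.servo_line(p-85*tz(ph)-[0,0,4],speed=120)
print(bot.servo_line(p-[0,0,4],speed=80,until_force=10))
f0=bot.read_state()["ft_force"]
for dg in(0,8,16,25,33,41,49,55):
    p,ph=lever(np.radians(dg),D); r=bot.servo_line(p,quat(tz(ph),[0,-1,0]),speed=40,until_force=40)
    s=bot.read_state(); print(dg,r,p,s["ee_pos"],s["ft_force"]-f0,s["clock"])
    if r: break
a=bot.read_camera("scene")["image"]; t=bot.read_camera("top")["image"]
cv2.imwrite("pics/l1.png",np.vstack([cv2.resize(a[230:430,170:370],(400,400)),cv2.resize(t[100:250,330:480],(400,400))])[:600*2].reshape(2,400,400,3).transpose(1,0,2,3).reshape(400,800,3))
E
python3 lev.py
```

```text
False
0 False [ 559.6 -210.3   20.9] [ 559.5 -210.4   21.2] [ 0.  -0.3 -0.5] 6.1083
8 False [ 566.3 -210.3   34.4] [ 566.4 -210.2   34.6] [ 0.8  0.2 -2.1] 6.6333
16 False [ 574.8 -210.3   46.9] [ 574.9 -210.3   47. ] [-0.2 -0.5 -0.7] 7.1583
25 False [ 586.3 -210.3   59.3] [ 586.3 -210.3   59.4] [-0.5 -1.3 -0.5] 7.7333
33 False [ 595.1 -210.3   66.6] [ 595.  -210.1   66.6] [ 0.  -0.3 -0.5] 8.1667
41 False [ 605.7 -210.3   71.8] [ 605.2 -210.1   71. ] [-0.4 -0.2 -0.9] 8.6167
49 False [ 617.3 -210.3   75.2] [ 617.5 -210.2   75.3] [ 0.1 -0.3 -0.4] 9.0667
55 False [ 626.2 -210.3   77.8] [ 626.2 -210.3   77.8] [-1.6 -1.5  0. ] 9.45
```

View pics/l1.png

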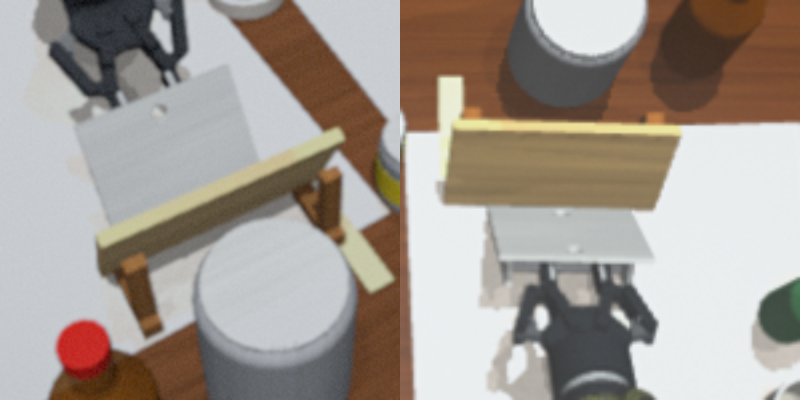

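The cover is tilted by about 55°. Its raised near edge, at (110,110) in the left half, rests on both fingers, and its far edge is at the board's foot. I'll go on past upright.

```bash
cat > lev2.py <<'E'
from rig import bot
from h import *
np.set_printoptions(precision=1,suppress=True)
D=24
f0=bot.read_state()["ft_force"]
for dg in(62,70,78,86,92,98,104,109):
    p,ph=lever(np.radians(dg),D); r=bot.servo_line(p,speed=40 if dg<85 else 25,until_force=12)
    s=bot.read_state(); print(dg,r,s["ee_pos"],s["ft_force"]-f0,s["clock"])
    if r: break
bot.servo_line(s["ee_pos"]+np.array([-110,0,20]),speed=120)
bot.dwell(.3)
a=bot.read_camera("scene")["image"]; t=bot.read_camera("top")["image"]
cv2.imwrite("pics/l2.png",np.hstack([crop(a,190,230,133,150,3),crop(t,340,120,100,150,4)[:450]]))
E
python3 lev2.py
```

```text
62 False [ 637.4 -210.2   84.7] [ 0.4  0.3 -0.1] 10.025
70 False [ 650.9 -210.2   90.7] [1.8 1.7 0.7] 10.5417
78 False [ 665.1 -210.2   94.7] [1.5 1.9 1. ] 11.0583
86 False [ 679.6 -210.3   96.7] [2.4 0.9 0.9] 11.8
92 False [ 690.7 -210.2   96.9] [2.2 0.8 0.5] 12.3917
98 False [ 701.7 -210.2   95.8] [1.9 0.9 0.5] 12.9833
104 False [ 712.6 -210.2   93.7] [2.9 0.2 0.2] 13.575
109 False [ 721.6 -210.4   91.2] [-0.   0.5  1.4] 14.0917
```

View pics/l2.png

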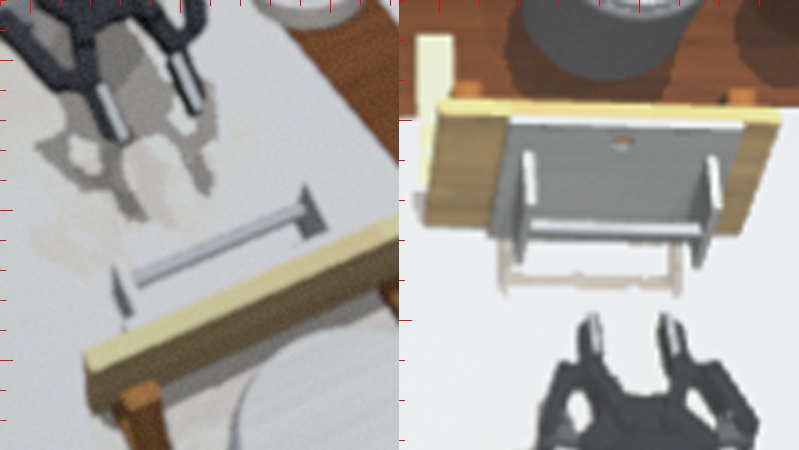

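The cover leans on the board with its rod towards the robot. In the left half the rod runs from (137,280) to (303,212), and in the right half from (531,229) to (698,231). Next I'll triangulate it.

Run:
```python
from rig import bot
from h import *
np.set_printoptions(precision=3,suppress=True)
t=bot.read_camera("top");s=bot.read_camera("scene")
T=lambda x,y:(340+(x-399)/4,120+y/4); S=lambda x,y:(190+x/3,230+y/3)
r=tri(t,T(698,231),s,S(137,280)); l=tri(t,T(531,229),s,S(303,212))
print(r,l); d=l[0]-r[0]; print("mid",(l[0]+r[0])/2,"len",np.linalg.norm(d),"yaw",np.arctan2(-d[0],d[1]))
for p in((508,119),(742,125)): print("plate top edge",onz(t,T(*p),120.5))
```

```text
(array([ 676.661, -262.876,   75.469]), np.float64(4.943875023255746)) (array([ 678.756, -154.19 ,   71.059]), np.float64(3.181779088723993))
mid [ 677.708 -208.533   73.264] len 108.79519067021737 yaw -0.019279991960618744
plate top edge [ 738.251 -135.848  120.5  ]
plate top edge [ 734.787 -285.966  120.5  ]
```

```bash
cat > grab.py <<'E'
from rig import bot
from h import *
np.set_printoptions(precision=2,suppress=True)
ph,yaw=np.radians(33),-0.022; rod=np.array([679,-208.7,74.])
n=tz(ph,yaw); up=-tz(ph+np.pi/2,yaw); q=quat(n,up if up[2]>0 else -up)
tcp=rod+19*n
bot.servo_line(bot.read_state()["ee_pos"]+[-30,0,60],speed=150)
bot.move_to(tcp-95*n,q); bot.move_gripper(30)
print(bot.servo_line(tcp,speed=70,until_force=10)); s=bot.read_state();print(tcp,s["ee_pos"],s["ft_force"])
bot.move_gripper(0,grip_force=60); s=bot.read_state();print(s["grip_width"],s["grip_force"],s["ft_force"],s["clock"])
if 7<s["grip_width"]<13:
    bot.move_gripper(0,grip_force=110)
    f0=s["ft_force"]; bot.servo_line(tcp+[-3,0,25],speed=40); bot.servo_line(tcp+[-20,0,140],speed=120); bot.dwell(.2)
    s=bot.read_state();print(s["grip_width"],s["grip_force"],s["ft_force"]-f0,s["moment"],s["ee_pos"],s["joint_positions"],s["clock"])
a=bot.read_camera("scene")["image"]; t=bot.read_camera("top")["image"]
cv2.imwrite("pics/g1.png",np.hstack([crop(a,170,150,200,225,2),crop(t,340,90,133,150,3)]))
E
python3 grab.py
```

```text
False
[ 694.93 -209.05   63.65] [ 694.84 -209.15   63.97] [ 0.01 -0.41  0.53]
7.942112387648548 58.7099826335907 [-0.72  0.28  4.9 ] 20.0583
6.466864017209934 107.3643958568573 [  0.89  -0.   -10.52] [ 0.07  1.32 -0.01] [ 674.86 -208.98  203.01] [-0.48  0.38  1.77  1.44  0.39 -1.7 ] 22.375
```

View pics/g1.png

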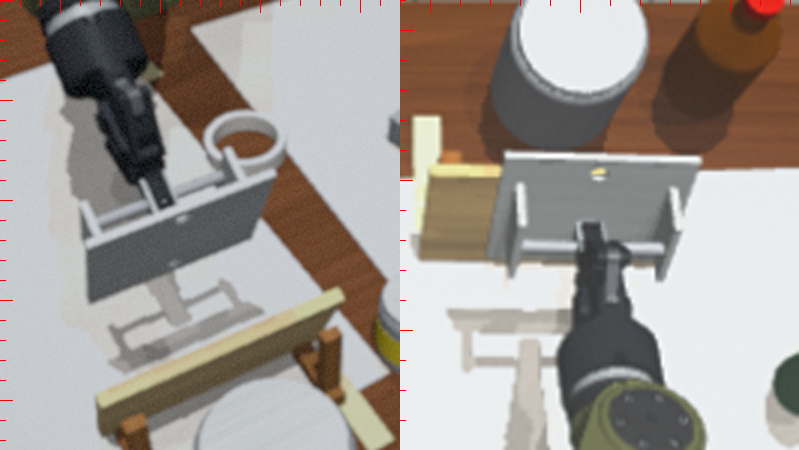

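The cover is held off the board, with the rod gripped near its middle. I'll carry it over to above the tray.

```bash
cat >> h.py <<'E'
TC=np.array([581.,242.]); TY=0.206
def plq(dg,yaw=TY):
    a=np.radians(dg); n=np.array([np.cos(a)*np.cos(yaw),np.cos(a)*np.sin(yaw),-np.sin(a)])
    y=np.array([np.sin(a)*np.cos(yaw),np.sin(a)*np.sin(yaw),np.cos(a)]); return n,quat(n,y)
E
cat > carry.py <<'E'
from rig import bot
from h import *
np.set_printoptions(precision=2,suppress=True)
n,q=plq(60,0.06); bot.move_to(np.array([590,-60,270])+19*n,q)
n,q=plq(101); rod=np.r_[TC,200]; bot.move_to(rod+19*n,q)
rod=np.r_[TC,130]; bot.servo_line(rod+19*n,q,speed=100); bot.dwell(.2)
s=bot.read_state();print(s["grip_width"],s["ft_force"],s["moment"],s["ee_pos"],s["joint_positions"],s["clock"])
a=bot.read_camera("scene")["image"]; t=bot.read_camera("top")["image"]
cv2.imwrite("pics/a1s.png",a);cv2.imwrite("pics/a1t.png",t)
cv2.imwrite("pics/a1.png",np.hstack([crop(a,345,100,133,150,3),crop(t,165,130,100,150,4)[:450]]))
E
python3 carry.py
```

```text
6.369036277484735 [-0.23  0.04 -5.84] [ 0.07 -0.24  0.04] [577.69 241.33 112.  ] [0.33 0.68 1.25 0.02 1.39 0.12] 25.9083
```

View pics/a1.png

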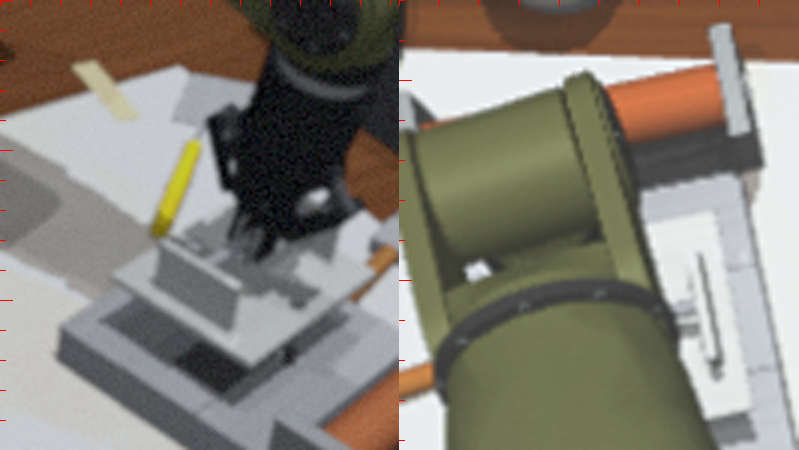

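Run:
```python
from rig import bot
from h import *
np.set_printoptions(precision=2,suppress=True)
t=bot.read_camera("top");s=bot.read_camera("scene")
T=lambda x,y:(165+(x-399)/4,130+y/4); S=lambda x,y:(345+x/3,100+y/3)
fr=tri(t,T(713,211),s,S(252,363)); nr=tri(t,T(748,413),s,S(112,276)); print(fr,nr)
d=fr[0]-nr[0]; print("edge",np.linalg.norm(d),"yaw",np.arctan2(d[1],d[0]),"tilt deg",np.degrees(np.arctan2(d[2],np.hypot(d[0],d[1]))))
e=onz(s,S(380,268),fr[0][2]); print("farleft",e, "yaw",np.arctan2(-(e-fr[0])[0],(e-fr[0])[1]),np.linalg.norm(e-fr[0]))
c=(fr[0]+nr[0])/2+75*np.array([-np.sin(TY),np.cos(TY),0]); print("centre",c)
# stud triangulation again with tip point: far stud seen under plate in scene
```

```text
(array([659.54, 180.84,  95.18]), np.float64(1.76698598021011)) (array([529.45, 157.42,  91.8 ]), np.float64(0.8841481822526708))
edge 132.22563215745157 yaw 0.1781551205621574 tilt deg 1.4628303574995283
farleft [627.48 333.54  95.18] yaw 0.20693368444401117 156.02453253384442
centre [579.15 242.54  93.49]
```

```bash
cat > place.py <<'E'
from rig import bot
from h import *
np.set_printoptions(precision=2,suppress=True)
n,q=plq(102); ux=np.array([np.cos(TY),np.sin(TY)]); uy=np.array([-ux[1],ux[0]])
def at(o,z): return np.r_[TC+o[0]*ux+o[1]*uy,z]+19*n
offs=[(1.5,0),(3,0),(3,2),(1.5,2),(0,2),(-.5,0),(0,-2),(1.5,-2),(3,-2),(4.5,0),(1.5,4),(1.5,-4),(4.5,3),(-2,2),(-2,-2),(4.5,-3)]
bot.servo_line(at(offs[0],105),q,speed=60)
zc=105
for o in offs:
    r0=bot.read_state(); 
    bot.servo_line(at(o,zc),q,speed=40); 
    hit=bot.servo_line(at(o,77),q,speed=20,until_force=6)
    s=bot.read_state(); z=(s["ee_pos"]-19*n)[2]; print(o,hit,z,s["ft_force"]-r0["ft_force"],s["moment"],s["clock"])
    if z<84: break
    zc=z+2
    if s["clock"]>50: break
bot.dwell(.1)
a=bot.read_camera("scene")["image"]; t=bot.read_camera("top")["image"]
cv2.imwrite("pics/p1.png",np.hstack([crop(a,345,100,133,150,3),crop(t,165,130,100,150,4)[:450]]))
E
python3 place.py
```

```text
(1.5, 0) True 79.68496261382337 [-0.94  0.64 11.96] [ 0.07 -0.06 -0.02] 28.0667
```

```bash
cat > rel.py <<'E'
from rig import bot
from h import *
np.set_printoptions(precision=2,suppress=True)
n,q=plq(102); bot.move_gripper(40); s=bot.read_state(); print(s["ft_force"],s["grip_width"])
bot.servo_line(s["ee_pos"]-90*n,speed=80)
bot.move_to([350,330,320],quat([0,0,-1],tz(0,.7))); bot.dwell(.2); print(bot.read_state()["ft_force"],bot.read_state()["clock"])
a=bot.read_camera("scene")["image"]; t=bot.read_camera("top")["image"]
cv2.imwrite("pics/fs.png",a);cv2.imwrite("pics/ft.png",t)
cv2.imwrite("pics/f1.png",np.hstack([crop(a,345,130,133,150,3),crop(t,165,130,100,150,4)[:450]]))
E
python3 rel.py
```

```text
[-0.42  0.23 -0.32] 40.34285869275889
[ 0.46  0.39 -0.24] 31.3583
```

View pics/f1.png

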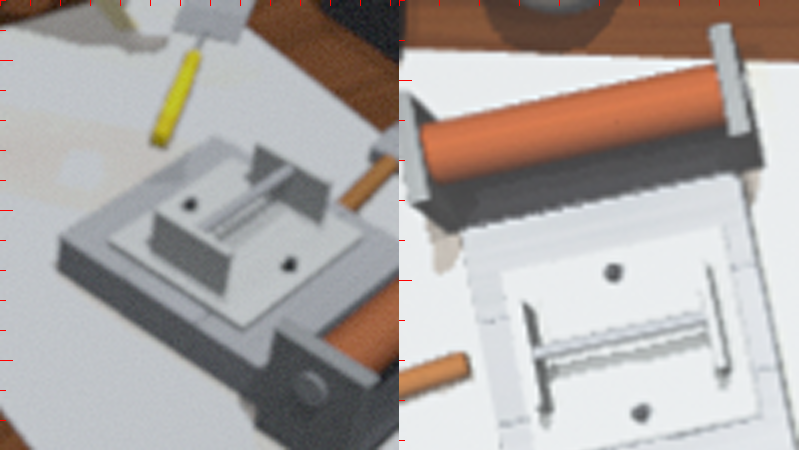

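The cover lies flush. Both dark studs show through the holes, at (190,205) and (289,265) on the left and at (613,272) and (641,413) on the right. The gripper is clear.

```bash
python3 -c "
from rig import bot
print(bot.finish_job())"
```

```text
the job is handed in; nothing more can be done
None
```

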